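# Wedge a rocking lab stirrer

### The job

The flat white magnetic stirrer rocks because its front-left foot has lost its rubber cap and hangs clear of the bench. With the fingertips, slide the wooden wedge lying to the left of it, thin end first, under that foot until it just takes up the gap and the stirrer stands level without rocking, then press down on the stirrer's top at that corner to prove that it no longer gives, and take the hand away. Only push and press, lift or carry nothing, leave the stirrer where it stands, and disturb neither the beaker on it nor the other things on the bench.

Things in the scene. Friction and masses are not known exactly. Their poses are not given: they have to be found in the camera images.
- stirrer: Flat magnetic stirrer, loose, 3 kg, 200 x 200 mm, white, steel top 57 mm and underside 16 mm above the bench. Origin on the bench under its centre; -x its front (panel with knob), +y its left, z up. Level on rubber feet at (75,75), (75,-75), (-75,-75) mm; at (-75,75), front left, a bare stub. About 2 N down on that corner rocks it until the stub meets what is below.
- stub_foot (a point): Centre of the round end (ball, radius 8 mm) of the bare plastic stub under the stirrer's front-left corner, 25 mm in from both sides. Its lowest point, 8 mm below this point, hangs 4 to 8 mm above the bench, different every time. The stub does not give.
- stirrer_corner (a point): Point on the stirrer's top plate where it is to be pressed, above the stub, 20 mm in from the front and from the left side of the stirrer.
- wedge: Plain beech wedge, loose, 50 g, 120 x 40 mm, 2 mm high at its thin end rising evenly to 17 mm at the other. Origin at the centre of its underside; +x to the thin end, z up. It lies left (+y) of the stirrer, thin end pointing roughly at the stub, 15 to 45 mm outside the housing. Pushing it takes under 1 N until its top meets the stub, then the force climbs; it does not creep back out.
- wedge_face (a point): Middle of the wedge's sloping top face, 9.5 mm above its underside; x down the slope to the thin end, z square out of the sloping face. The face touches the stub when the point stub_foot lies 8 mm from it along z.
- wedge_butt (a point): Centre of the wedge's flat thick end face (40 mm wide, 17 mm high), 8.5 mm above the bench: the face to push on.
- beaker: Small glass beaker, 60 mm wide, 75 mm high, 90 g, standing on the stirrer's rear-right place; origin at the centre of its foot.
- jar: Clear jar with white lid, 48 mm wide, 55 mm high, on the bench beside the wedge; origin at its foot.
- plate_tool: Steel measuring plate, disc 50 mm wide with an upright shaft, 60 mm high in all, on the bench beside the wedge; origin at its foot.
- spacer: Flat strip of the same wood as the wedge but even in thickness, 90 x 40 x 8 mm, on the bench left of the stirrer; not to be used. Origin at the centre of its underside.
- dish: Closed white dish, 60 mm wide, 14 mm high, in front of the stirrer; origin at its underside.
- spatula: Thin steel spatula 170 mm long, 5 mm high, lying right of the stirrer; x along it to the blade.
- bottle: Amber bottle, 62 mm wide, 130 mm high, right of the stirrer; origin at its foot.

How it is judged:
By the outcome, as a careful person would: the job done as asked, in the order asked, and still so for the second after the job is handed in, with the robot touching nothing.
It also fails if it takes over 54 s, if anything falls off the work surface, if the arm or the gripper's body presses on something with over 40 N, if the wrist force passes 120 N, or if a joint passes its speed limit or range.

### The arm

A 6-joint arm with a two-finger parallel gripper is mounted at the origin on the work surface. World frame = base frame: x ahead of the robot, y to its left, z up, the work surface at z = 0. Lengths are in mm, angles in rad, forces in N, time in s.
With the tool pointing down it reaches from about 300 to 775 mm from the base axis. Payload 14.6 kg.
Tool frame: the origin (TCP) lies at the very end of the fingers, on their centre line; the grasp point (between the pads) lies 19 mm behind it; z points along the fingers, y is the direction in which the jaws open and shut (so a half turn about z gives the same grasp; the last joint's range is limited). The gripper opens to 94 mm and grips with 3 to 60 N. Pads are 16 mm wide; open, the fingers measure 119 mm over their backs; the gripper's body (75 mm by 177 mm) begins 78 mm behind the grasp point.
Start: joints at [1.245, 0.3, 1.521, -0, 1.321, -0.067], TCP at [140.754, 531.674, 205.446] pointing down, gripper open.
Joint ranges: [-3.03, 3.03], [-0.79, 2.21], [0.23, 2.52], [-1.04, 4.18], [0, 3.07], [-2.55, 2.55]. Speed limits (rad/s): [2.22, 2.22, 2.57, 3.14, 3.14, 3.14].

### API

Orientations are given as [roll, pitch, yaw] about the fixed x, y, z axes, in that order (R = Rz(yaw) Ry(pitch) Rx(roll)).
In Python, from cell import manip gives the robot as it stands.
- The arm moves only by the shell command python3 -m inch 'ROWS' [FORCE]. ROWS is a JSON object of lists of equal length, an entry for each row: "grip": the opening, from -1 (shut) to 1 (fully open), so that 0 is half open; "travel": the shift along the world's x, y, z in cm, a list of three; "turn": the turn, a rotation vector about the world's x, y, z in degrees, a list of three. A call has 1 to 10 rows; each row is the pose to reach, as a shift and turn from the pose measured when the call began; what a row does not reach only later rows make up. A row lasts 1/8 s, in which the tool goes at most 62.5 mm and 10.7 degrees, less where a joint would pass 70% of its speed; a pose out of reach is approached as far as the arm can. A call with a gripper value outside its range is refused whole. The fingers move at their own pace and stop on an object; FORCE is the grip in N (left out, the last holds). Time passes only in rows, so rows that repeat a pose let the fingers close. It gives the time, the measured TCP pose, the force and the opening at its end, in the units of the state.
- manip.read_state(): the state, without advancing time (a new reading comes with each control period).
- manip.camera(name): name is "scene" or "top" or "wrist"; returns (picture, depth): 400x640x3 uint8, red, green, blue; 400x640 float32, mm along the optical axis (not along the pixel's ray), 0 where there is no reading.
- manip.calibration(name): a dict with "fx", "fy", "cx", "cy" (pixels), "world_from_camera" (4x4, takes a point from camera to world coordinates). Camera axes: x right, y up, looking along -z (the intrinsics and any distortion apply to the point x, -y, -z); pixel columns grow to the right and rows downward; lengths in mm; the calibration is good to about 2 mm. The wrist camera is an equidistant fisheye: a pixel r from the principal point sees the ray r / f radians off the axis. A picture is of the moment at which its call begins: read the wrist's pose just before it. calibration takes no time and is no camera call; for the wrist camera it gives the pose at the moment of the call.
- manip.sign_off(): hands the job in, once; it reports no verdict.
Trained networks look in the newest picture that a camera, given by its name, has taken for a name from the list of things; names that differ only in an ending like _2 or _b are one class to them, and where a whole thing is asked for, a point or a joint stands for the part that bears it (a point fixed in the world has none). Each returns a list of dicts, best first, with "p" (0 to 1); they miss things now and then, are a little off and sometimes report something else, mostly with a low value. They report only what shows in the picture. A call takes as long as a camera call.
- manip.look_for(camera, label): "bbox" ([left, top, right, bottom] in pixels, round what is visible of it).
The state is a dict: "clock": time; "joints": joint angles; "qd": joint speeds; "effort": joint torques, N m; "eef_pos": TCP position; "eef_rot": TCP orientation; "wrist_force": force on the tool from outside, world axes, zero at the start; "moment": the same for the moment, N m; "finger_gap": finger opening in mm.
Only numpy, scipy, OpenCV 4.12 (cv2) and the standard library are available. Lean on these libraries where they do the work, as an engineer would, in place of code of your own. Each camera call takes 0.05 s, during which the arm holds its last target.

## Working session

There is one attempt and no reset: what is moved stays moved. The work goes in short steps, Python scripts to look and compute and a shell command to move; the robot and the scene stay as the last step left them, time stands still between calls to the robot, and variables do not carry over. Pictures are saved under pics/ and viewed, and the job is handed in when it is done.

```bash
ls; mkdir -p pics; cat > h.py <<'E'
import numpy as np, cv2
from cell import manip
def shot(n,fn):
    p,d=manip.camera(n); cv2.imwrite('pics/'+fn+'.png',p[:,:,::-1]); np.save('pics/'+fn+'_d.npy',d); return p,d
def cal(n):
    c=manip.calibration(n); return c,np.array(c['world_from_camera'])
def px2w(c,T,u,v,dep):
    x=(np.asarray(u)-c['cx'])/c['fx']; y=(np.asarray(v)-c['cy'])/c['fy']
    P=np.stack([x*dep,-y*dep,-dep*np.ones_like(x)],-1)
    return P@T[:3,:3].T+T[:3,3]
def onplane(c,T,u,v,z):
    x=(u-c['cx'])/c['fx']; y=(v-c['cy'])/c['fy']
    r=T[:3,:3]@np.array([x,-y,-1.]); o=T[:3,3]; return o+r*(z-o[2])/r[2]
def w2px(c,T,P):
    q=(np.asarray(P)-T[:3,3])@T[:3,:3]; return c['cx']+c['fx']*q[...,0]/-q[...,2], c['cy']-c['fy']*q[...,1]/-q[...,2]
E
python3 - <<'E'
from h import *
s=manip.read_state(); print(s)
for n in('top','scene','wrist'):
    print(n,manip.calibration(n)); shot(n,n+'0')
for l in('wedge','stirrer','stub_foot','jar','plate_tool','spacer','beaker','dish'):
    print(l,manip.look_for('top',l)[:2])
E
```

```text
pics
{'clock': 0.0, 'joints': array([ 1.24537664e+00,  3.00420090e-01,  1.52160863e+00,  1.88260000e-05,
        1.32070689e+00, -6.65764838e-02]), 'qd': array([ 0.00030791,  0.00030163, -0.00136852, -0.00019887, -0.00115886,
        0.00206481]), 'effort': array([-7.92906267e-04, -5.31806481e+01, -3.52734804e+01,  7.08226603e-02,
        2.43505149e-02, -1.13238042e-05]), 'eef_pos': array([140.6766416 , 531.41993951, 204.9026604 ]), 'eef_rot': array([-3.14045344e+00, -9.42323148e-05,  2.88274473e+00]), 'wrist_force': array([-0.03719161,  0.26172172, -0.16828338]), 'moment': array([-0.01797049,  0.00159324, -0.00463915]), 'finger_gap': 93.9417442606158}
top {'fx': 377.3748567502227, 'fy': 377.3748567502227, 'cx': 322.7909012997366, 'cy': 202.06675971004353, 'world_from_camera': array([[ 2.69971010e-02,  9.89339730e-01, -1.43101554e-01,
         4.21218910e+02],
       [-9.99105686e-01,  3.13650973e-02,  2.83559449e-02,
         2.14381988e+01],
       [ 3.25420570e-02,  1.42208048e-01,  9.89301716e-01,
         9.05638529e+02],
       [ 0.00000000e+00,  0.00000000e+00,  0.00000000e+0
[... 698 characters left out ...]
    5.97066412e+01],
       [ 9.66618097e-01,  2.45227896e-01,  7.42477776e-02,
         5.52469660e+02],
       [-4.18962439e-04, -2.88266519e-01,  9.57550123e-01,
         3.84339121e+02],
       [ 0.00000000e+00,  0.00000000e+00,  0.00000000e+00,
         1.00000000e+00]])}
wedge [{'bbox': [276.3, 207.4, 329.9, 235.8], 'p': 0.6}]
stirrer [{'bbox': [319.8, 119.9, 422.9, 223.1], 'p': 0.61}]
stub_foot []
jar [{'bbox': [285.1, 155.4, 306.6, 180.0], 'p': 0.94}]
plate_tool [{'bbox': [331.7, 255.8, 355.0, 275.9], 'p': 0.54}]
spacer [{'bbox': [251.2, 155.8, 271.1, 201.0], 'p': 0.69}]
beaker [{'bbox': [377.7, 122.0, 406.7, 153.9], 'p': 0.7}]
dish [{'bbox': [394.8, 210.0, 421.0, 233.2], 'p': 0.62}]
```

```bash
python3 - <<'E'
import cv2
t=cv2.imread('pics/top0.png'); cv2.imwrite('pics/top0z.png',cv2.resize(t[100:290,230:440],None,fx=3,fy=3,interpolation=cv2.INTER_CUBIC))
s=cv2.imread('pics/scene0.png'); cv2.imwrite('pics/scene0v.png',s)
E
```

```text
(no output)
```

View pics/top0z.png

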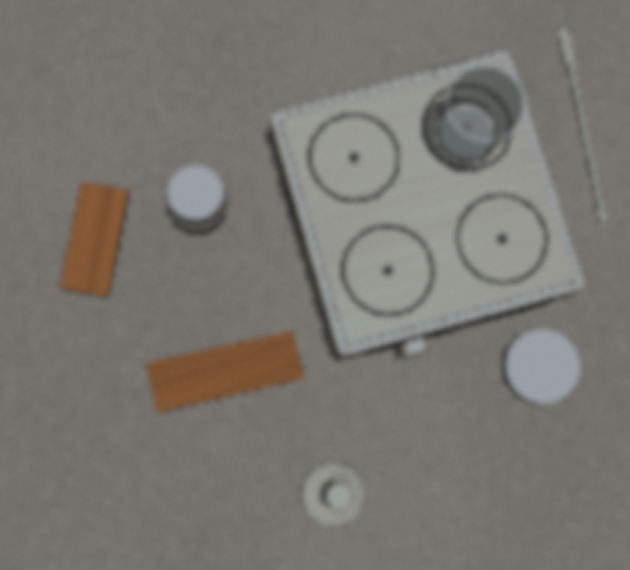

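View pics/scene0.png

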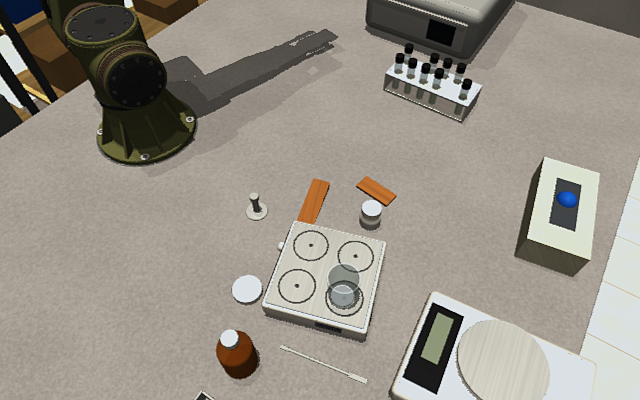

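View pics/wrist0.png

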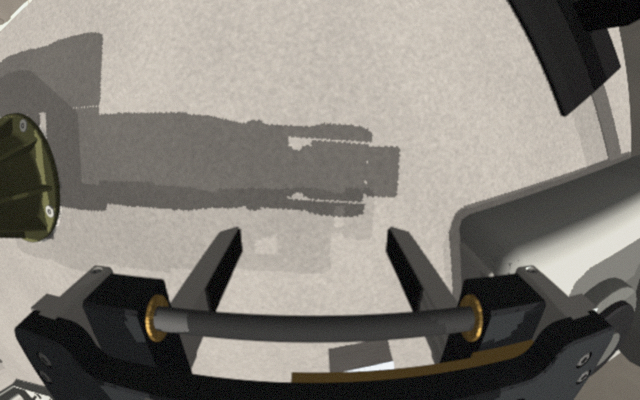

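The top view shows the stirrer's front-left corner at about px (344,217). The wedge spans (280..330, 211..237) with its thin end towards that corner, the jar is at (295,167), and the plate tool at (341,265). Next I fit the poses.

```bash
cat > fit.py <<'E'
from h import *
from scipy.optimize import minimize
def hull_mask(c,T,pts,shape,S=4):
    u,v=w2px(c,T,pts); uv=np.stack([u,v],-1)
    h=cv2.convexHull(uv.astype(np.float32))[:,0]
    m=np.zeros((shape[0]*S,shape[1]*S),np.uint8)
    cv2.fillConvexPoly(m,np.round((h+.5)*S*16).astype(np.int32),255,cv2.LINE_8,4)
    return cv2.resize(m,shape[::-1],interpolation=cv2.INTER_AREA)/255.
def place(p,L):
    x,y,a=p; R=np.array([[np.cos(a),-np.sin(a)],[np.sin(a),np.cos(a)]])
    L=np.array(L,float); return np.c_[L[:,:2]@R.T+[x,y],L[:,2]]
WEDGE=[(sx*60,sy*20,z) for sx in(-1,1) for sy in(-1,1) for z in (0,(2 if sx>0 else 17))]
WTOP=[(sx*60,sy*20,(2 if sx>0 else 17)) for sx in(-1,1) for sy in(-1,1)]
def fit(p0,L,views,sc=(3,3,.03)):
    f=lambda p: sum(np.abs(hull_mask(c,T,place(p,L),m.shape)-m).sum() for c,T,m in views)
    best=None
    sim=[np.array(p0)]+[np.array(p0)+np.eye(3)[i]*np.array(sc)*3 for i in range(3)]
    r=minimize(f,p0,method='Nelder-Mead',options=dict(initial_simplex=sim,xatol=.02,fatol=.01,maxiter=400))
    r=minimize(f,r.x,method='Nelder-Mead',options=dict(initial_simplex=[r.x]+[r.x+np.eye(3)[i]*np.array(sc) for i in range(3)],xatol=.02,fatol=.01,maxiter=400))
    return r.x,r.fun
def wood(img_bgr,box):
    hsv=cv2.cvtColor(img_bgr,cv2.COLOR_BGR2HSV)
    m=((hsv[...,0]<18)&(hsv[...,1]>115)).astype(float)
    k=np.zeros_like(m); l,t,r,b=box; k[t:b,l:r]=m[t:b,l:r]; return k
E
python3 - <<'E'
from fit import *
ct,Tt=cal('top'); cs,Ts=cal('scene')
it=cv2.imread('pics/top0.png'); isc=cv2.imread('pics/scene0.png')
mt=wood(it,(272,203,336,242)); ms=wood(isc,(292,175,334,228))
print(mt.sum(),ms.sum())
cv2.imwrite('pics/m.png',np.hstack([mt,ms])[100:290]*255)
p0=[onplane(ct,Tt,304,223,8)[0],onplane(ct,Tt,304,223,8)[1],-1.45]
print(p0)
for nm,v in(('top',[(ct,Tt,mt)]),('scene',[(cs,Ts,ms)]),('both',[(ct,Tt,mt),(cs,Ts,ms)])):
    print(nm,fit(p0,WEDGE,v))
# stirrer from depth
for n,c,T in(('top',ct,Tt),('scene',cs,Ts)):
    d=np.load(f'pics/{n}0_d.npy'); vv,uu=np.mgrid[0:400,0:640]
    P=px2w(c,T,uu,vv,d); 
    ok=(d>0)&(P[...,2]>48)&(P[...,2]<66)&(P[...,0]>300)&(P[...,0]<700)&(abs(P[...,1])<250)
    nn,lab=cv2.connectedComponents(ok.astype(np.uint8)); k=np.argmax(np.bincount(lab[ok])); q=P[lab==k]
    r=cv2.minAreaRect(q[:,:2].astype(np.float32)); print(n,len(q),r,np.median(q[:,2]),np.round(cv2.boxPoints(r)))
    A=np.c_[q[:,:2]-q[:,:2].mean(0),np.ones(len(q))]; print(np.linalg.lstsq(A,q[:,2],rcond=None)[0])
    for nme,u,v in(('jar',296,165),('plate',343,265),('spacer',261,178)):
        pass
for l in('wedge','stirrer','stub_foot','jar','plate_tool','spacer','stirrer_corner'):
    print(l,manip.look_for('scene',l)[:2])
E
```

```text
758.0 804.0
[np.float64(499.2967527447653), np.float64(39.10086642528641), -1.45]
top (array([499.16040441,  37.39190068,  -1.31271249]), np.float64(117.01960784313724))
scene (array([494.21505091,  38.46724407,  -1.30696164]), np.float64(71.41176470588235))
both (array([496.22323082,  36.74460159,  -1.30991464]), np.float64(262.9450980392157))
top 5815 ((630.754638671875, -114.4317626953125), (200.04214477539062, 199.47378540039062), 17.373432159423828) 55.852983783031505 [[ 506.  -49.]
 [ 565. -239.]
 [ 756. -180.]
 [ 696.   11.]]
[ 1.00156511e-02 -2.35388048e-03  5.55981864e+01]
scene 6939 ((629.3936157226562, -118.61307525634766), (200.1976776123047, 200.5836639404297), 17.206220626831055) 56.31078923416044 [[ 504.  -52.]
 [ 563. -244.]
 [ 755. -185.]
 [ 695.    7.]]
[4.45817148e-03 3.61023716e-03 5.60454190e+01]
wedge [{'bbox': [300.5, 180.5, 328.2, 227.9], 'p': 0.77}]
stirrer [{'bbox': [262.4, 222.1, 385.6, 337.6], 'p': 0.71}]
stub_foot []
jar [{'bbox': [359.0, 201.4, 381.7, 230.4], 'p': 0.78}, {'bbox': [279.6, 347.0, 367.8, 382.2], 'p': 0.56}]
plate_tool [{'bbox': [245.2, 191.0, 270.7, 223.5], 'p': 0.64}]
spacer [{'bbox': [357.4, 178.1, 396.1, 206.6], 'p': 0.68}, {'bbox': [278.2, 350.1, 364.1, 381.6], 'p': 0.36}]
stirrer_corner [{'bbox': [259.6, 219.5, 383.6, 339.5], 'p': 0.95}][ WARN:0@1.150] global loadsave.cpp:1063 imwrite_ Unsupported depth image for selected encoder is fallbacked to CV_8U.
```

```bash
python3 - <<'E'
from fit import *
ct,Tt=cal('top'); cs,Ts=cal('scene')
out=[]
for n,c,T,b in(('top',ct,Tt,(270,200,350,245)),('scene',cs,Ts,(270,170,350,245))):
    im=cv2.imread(f'pics/{n}0.png'); S=5
    l,t,r,bb=b; z=cv2.resize(im[t:bb,l:r],None,fx=S,fy=S,interpolation=cv2.INTER_NEAREST)
    for p,col in(((496.2,36.7,-1.31),(0,255,0)),):
        u,v=w2px(c,T,place(p,WEDGE)); 
        q=np.stack([(u-l+.5)*S,(v-t+.5)*S],-1).astype(int)
        for i,j in((0,1),(2,3),(0,2),(1,3),(4,5),(6,7),(4,6),(5,7),(0,4),(1,5),(2,6),(3,7)): cv2.line(z,tuple(map(int,q[i])),tuple(map(int,q[j])),col,1)
    cv2.imwrite(f'pics/z_{n}.png',z)
    d=np.load(f'pics/{n}0_d.npy'); vv,uu=np.mgrid[0:400,0:640]; P=px2w(c,T,uu,vv,d)
    # wedge points: z profile
    m=wood(im,(272,203,336,242) if n=='top' else (292,175,334,228))>0
    q=P[m]; g=P[(P[...,0]>400)&(P[...,0]<480)&(P[...,1]>100)&(P[...,1]<200)]
    print(n,q.mean(0),np.percentile(q[:,2],[2,50,98]),'bench',np.median(g[:,2]), cv2.minAreaRect(q[:,:2].astype(np.float32)))
a=cv2.imread('pics/z_top.png');b=cv2.imread('pics/z_scene.png')
cv2.imwrite('pics/zz.png',np.vstack([a,b]))
E
```

```text
top [498.11670527  38.20830343  12.57573048] [ 1.10944248  9.06125122 17.1829853 ] bench -0.5856893858705234 ((469.4453125, 29.450252532958984), (97.31798553466797, 116.35543060302734), 14.973368644714355)
scene [497.96654971  34.14405745  13.43084596] [ 1.4479217   9.54359011 17.66132643] bench 0.1160761692262895 ((635.974853515625, -192.39419555664062), (67.66101837158203, 659.045166015625), 31.55459213256836)
```

View pics/zz.png

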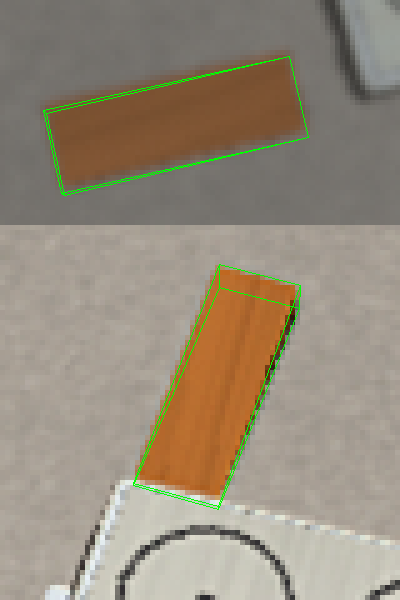

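```bash
python3 -m inch '{"grip":[-0.83,-0.83,-0.83,-0.83,-0.83,-0.83,-0.83,-0.83,-0.83,-0.83],"travel":[[3.5,-4.3,0],[7,-8.6,0],[10.5,-12.9,0],[14,-17.2,0],[17.5,-21.5,0],[21,-25.8,0],[24.5,-30.1,-2],[28,-34.4,-5],[31.5,-38.7,-8],[33.5,-41.2,-11]],"turn":[[0,0,-6],[0,0,-12],[0,0,-18],[0,0,-24],[0,0,-30],[0,0,-36],[0,0,-42],[0,0,-48],[0,0,-54],[0,0,-60.4]]}' 10
```

```text
clock: 2.15
eef_pos: [477.0, 117.7, 94.7]
eef_rot: [3.141, 0.0, 1.823]
wrist_force: [1.0, 1.6, 0.5]
finger_gap: 8.0
```

```bash
python3 - <<'E'
from h import *
s=manip.read_state(); print(s['clock'],s['eef_pos'],s['eef_rot'],s['finger_gap'],s['wrist_force'])
import pickle; pickle.dump(manip.calibration('wrist'),open('pics/w1.pkl','wb'))
for n in('wrist','top'): shot(n,n+'1')
E
```

```text
2.15 [477.00895353 117.68259552  94.65613713] [3.14087439e+00 1.37126136e-04 1.82339169e+00] 8.043689021818304 [0.9704773  1.55417051 0.52540771]
```

View pics/wrist1.png

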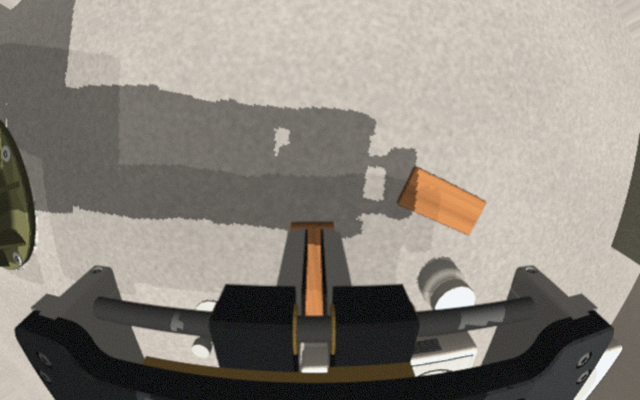

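```bash
python3 - <<'E'
from h import *
import pickle
c=pickle.load(open('pics/w1.pkl','rb')); T=np.array(c['world_from_camera'])
def ray(u,v,z):
    a=np.array([u-c['cx'],v-c['cy']]); r=np.hypot(*a); th=r/c['fx']; 
    d=np.array([*(np.sin(th)*a/r),np.cos(th)])*[1,-1,-1]
    w=T[:3,:3]@d; return np.round(T[:3,3]+w*(z-T[2,3])/w[2],1)
for u,v,z in((291.5,223,17),(334.5,223,17),(292,229,17),(333,229,17),(313,226,17),(399,201,8),(415,168,8),(470,234,8),(486,203,8)): print(u,v,ray(u,v,z))
im=cv2.imread('pics/wrist1.png'); cv2.imwrite('pics/w1z.png',cv2.resize(im[190:300,260:380],None,fx=5,fy=5,interpolation=cv2.INTER_NEAREST))
E
```

```text
291.5 223 [463.3  93.3  17. ]
334.5 223 [500.6 102.9  17. ]
292 229 [465.1  87.7  17. ]
333 229 [500.9  96.9  17. ]
313 226 [482.7  95.3  17. ]
399 201 [554.7 135.    8. ]
415 168 [559.4 168.7   8. ]
470 234 [643.3 120.4   8. ]
486 203 [647.7 156.2   8. ]
```

View pics/w1z.png

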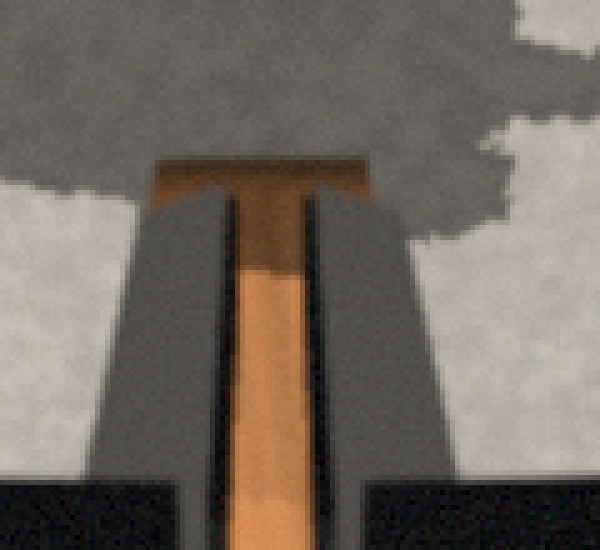

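```bash
python3 -m inch '{"grip":[-0.83,-0.83,-0.83,-0.83,-0.83,-0.83],"travel":[[0,0,-3],[0,0,-6],[0,0,-8],[0,0,-8.9],[0,0,-8.9],[0,0,-8.9]],"turn":[[0,0,0],[0,0,0],[0,0,0],[0,0,0],[0,0,0],[0,0,0]]}'; python3 -c "
from h import *
s=manip.read_state();print(s['eef_pos'],s['wrist_force'],s['eef_rot'])"
```

```text
clock: 3.0
eef_pos: [476.2, 117.5, 4.6]
eef_rot: [-3.139, -0.0, 1.823]
wrist_force: [-0.4, 0.4, -0.1]
finger_gap: 8.1
[476.1733592  117.51132718   4.5556468 ] [-0.36678581  0.41677378 -0.11938659] [-3.13863622e+00 -4.21174894e-05  1.82323660e+00]
```

```bash
python3 -m inch '{"grip":[-0.83,-0.83,-0.83,-0.83,-0.83,-0.83,-0.83,-0.83,-0.83,-0.83],"travel":[[0.12,-0.48,0],[0.25,-0.97,0],[0.35,-1.3,0],[0.6,-1.9,0],[0.85,-2.5,0],[1.1,-3.1,0],[1.35,-3.75,0],[1.6,-4.4,0],[1.6,-4.4,0],[1.6,-4.4,0]],"turn":[[0,0,0],[0,0,0],[0,0,0],[0,0,0],[0,0,0],[0,0,0],[0,0,0],[0,0,0],[0,0,0],[0,0,0]]}'; python3 - <<'E'
from fit import *
import pickle
s=manip.read_state();print(s['eef_pos'],s['wrist_force'],s['clock'])
pickle.dump(manip.calibration('wrist'),open('pics/w2.pkl','wb'))
for n in('wrist','top','scene'): shot(n,n+'2')
t=cv2.imread('pics/top2.png'); a=cv2.resize(t[120:280,240:400],None,fx=3,fy=3,interpolation=cv2.INTER_CUBIC)
b=cv2.imread('pics/wrist2.png')[150:390,200:440]; b=cv2.resize(b,None,fx=2,fy=2)
cv2.imwrite('pics/c2.png',np.hstack([a,b])[:,:])
cv2.imwrite('pics/c2.png',cv2.resize(np.hstack([a,b]),(800,400)))
E
```

```text
clock: 4.25
eef_pos: [492.1, 73.5, 4.5]
eef_rot: [-3.139, -0.0, 1.823]
wrist_force: [0.2, -0.4, -0.7]
finger_gap: 7.7
[492.12393922  73.5163407    4.50933605] [ 0.22552368 -0.3706134  -0.67506477] 4.25
```

View pics/c2.png

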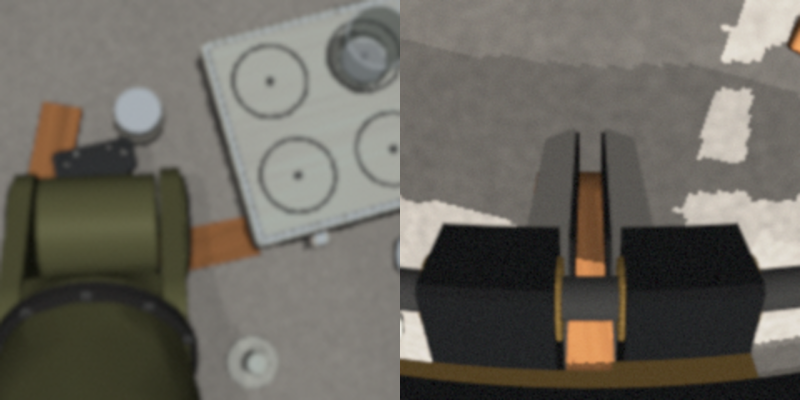

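View pics/scene2.png

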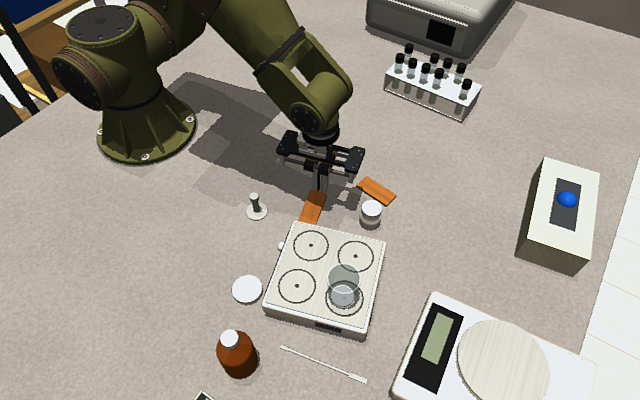

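```bash
python3 -m inch '{"grip":[-0.83,-0.83,-0.83,-0.83,-0.83,-0.83,-0.83],"travel":[[0.25,-0.5,0],[0.5,-1.0,0],[0.75,-1.5,0],[1.0,-2.0,0],[1.25,-2.5,0],[1.25,-2.5,0],[1.25,-2.5,0]],"turn":[[0,0,0],[0,0,0],[0,0,0],[0,0,0],[0,0,0],[0,0,0],[0,0,0]]}'; python3 - <<'E'
from fit import *
import pickle
s=manip.read_state();print(s['eef_pos'],s['wrist_force'],s['clock'])
for n in('wrist','top','scene'): shot(n,n+'3')
t=cv2.imread('pics/top3.png'); a=cv2.resize(t[160:260,280:380],(400,400),interpolation=cv2.INTER_CUBIC)
b=cv2.imread('pics/wrist3.png')[200:320,250:370]; b=cv2.resize(b,(400,400))
cv2.imwrite('pics/c3.png',np.hstack([a,b])); 
E
```

```text
clock: 5.28
eef_pos: [504.5, 48.7, 4.5]
eef_rot: [-3.138, -0.0, 1.823]
wrist_force: [-0.0, -0.3, 0.6]
finger_gap: 8.0
[504.53679296  48.67999157   4.52045383] [-0.02884939 -0.27622497  0.61138054] 5.275
```

View pics/c3.png

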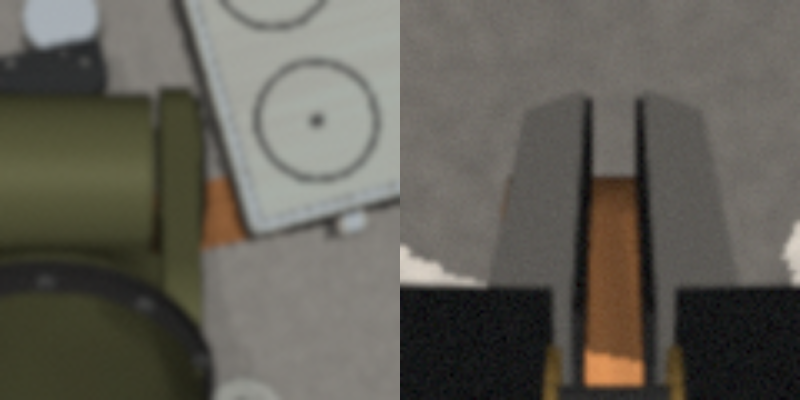

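```bash
python3 - <<'E'
from fit import *
ct,Tt=cal('top'); 
im=cv2.imread('pics/top3.png')
z=cv2.resize(im[190:230,320:360],(800,800),interpolation=cv2.INTER_CUBIC)
cv2.imwrite('pics/t3z.png',z[:,:][:600])
b=cv2.imread('pics/wrist3.png')[220:280,270:350]; cv2.imwrite('pics/w3z.png',cv2.resize(b,(800,600),interpolation=cv2.INTER_CUBIC))
# expected: bottom edge in top image if wedge centred at lateral offset
d=np.array([.255,-.967]); n=np.array([.967,.255]); butt=np.array([504.5,48.7])+8*d
for off in(0,-3,-6):
    q=[np.r_[butt+k*d+(off-20)*n, 17-.125*k] for k in(40,60,80)]
    print(off,[np.round(((w2px(ct,Tt,p)[0]-320)*20,(w2px(ct,Tt,p)[1]-190)*20)) for p in q])
    q=[np.r_[butt+k*d+(off+20)*n, 17-.125*k] for k in(40,60,80)]
    print(off,[np.round(((w2px(ct,Tt,p)[0]-320)*20,(w2px(ct,Tt,p)[1]-190)*20)) for p in q])
E
```

```text
0 [array([ 32., 684.]), array([195., 647.]), array([356., 612.])]
0 [array([-44., 358.]), array([118., 323.]), array([279., 289.])]
-3 [array([ 38., 708.]), array([201., 672.]), array([362., 636.])]
-3 [array([-38., 382.]), array([124., 347.]), array([284., 313.])]
-6 [array([ 44., 733.]), array([207., 696.]), array([368., 660.])]
-6 [array([-33., 406.]), array([129., 372.]), array([290., 337.])]
```

View pics/t3z.png

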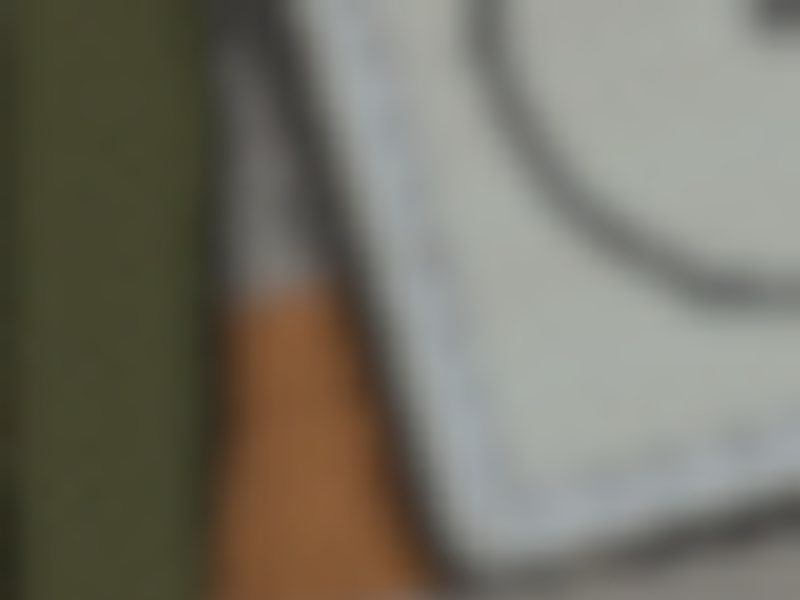

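View pics/w3z.png

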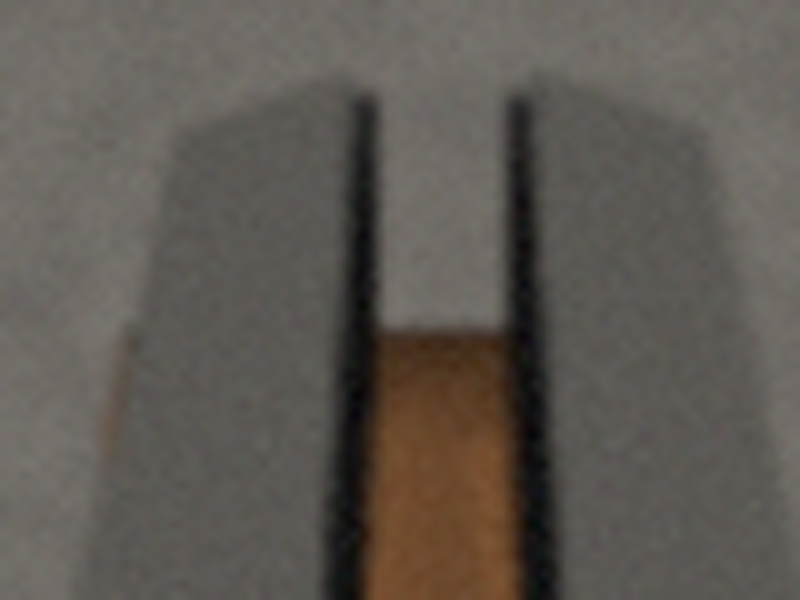

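```bash
python3 -m inch '{"grip":[-0.83,-0.83,-0.83,-0.83],"travel":[[0.06,-0.19,0],[0.12,-0.38,0],[0.18,-0.57,0],[0.18,-0.57,0]],"turn":[[0,0,0],[0,0,0],[0,0,0],[0,0,0]]}'; python3 -m inch '{"grip":[-0.83,-0.83,-0.83],"travel":[[0.06,-0.19,0],[0.12,-0.38,0],[0.12,-0.38,0]],"turn":[[0,0,0],[0,0,0],[0,0,0]]}'
```

```text
clock: 5.92
eef_pos: [506.4, 43.0, 4.5]
eef_rot: [-3.139, -0.0, 1.824]
wrist_force: [-0.6, 1.4, 0.4]
finger_gap: 7.8
clock: 6.3
eef_pos: [507.4, 39.5, 4.5]
eef_rot: [-3.138, -0.001, 1.824]
wrist_force: [-1.4, 5.2, 1.2]
finger_gap: 8.2
```

```bash
python3 -m inch '{"grip":[-0.83,-0.83,-0.83,-0.83,-0.83,-0.83,-0.83,-0.83],"travel":[[-0.2,0.8,0],[-0.6,2.4,0],[-0.6,2.4,3],[-0.6,2.4,8],[-2,7,12],[-4,12,14],[-8,17,14],[-8,17,14]],"turn":[[0,0,0],[0,0,0],[0,0,0],[0,0,0],[0,0,0],[0,0,0],[0,0,0],[0,0,0]]}'; python3 - <<'E'
from fit import *
s=manip.read_state();print(s['eef_pos'],s['wrist_force'],s['clock'])
for n in('wrist','top','scene'): shot(n,n+'4')
t=cv2.imread('pics/top4.png'); a=cv2.resize(t[130:260,260:390],(400,400),interpolation=cv2.INTER_CUBIC)
b=cv2.imread('pics/scene4.png')[150:280,240:370]; b=cv2.resize(b,(400,400),interpolation=cv2.INTER_CUBIC)
cv2.imwrite('pics/c4.png',np.hstack([a,b]))
for n in('top','scene'):
  c,T=cal(n)
  for k in('0','4'):
    d=np.load(f'pics/{n}{k}_d.npy'); vv,uu=np.mgrid[0:400,0:640]
    P=px2w(c,T,uu,vv,d)
    ok=(d>0)&(P[...,2]>48)&(P[...,2]<66)&(P[...,0]>480)&(P[...,0]<700)&(P[...,1]<20)&(P[...,1]>-260)
    nn,lab=cv2.connectedComponents(ok.astype(np.uint8)); j=np.argmax(np.bincount(lab[ok])); q=P[lab==j]
    r=cv2.minAreaRect(q[:,:2].astype(np.float32)); print(n,k,len(q),r)
    A=np.c_[q[:,:2]-[630,-116],np.ones(len(q))]; print(np.linalg.lstsq(A,q[:,2],rcond=None)[0])
E
```

```text
clock: 7.3
eef_pos: [425.1, 212.5, 144.8]
eef_rot: [-3.139, -0.001, 1.828]
wrist_force: [0.6, -0.4, -0.1]
finger_gap: 7.9
[425.1136266  212.49061731 144.8256482 ] [ 0.62276108 -0.3564041  -0.07617137] 7.3
top 0 5815 ((630.754638671875, -114.4317626953125), (200.04214477539062, 199.47378540039062), 17.373432159423828)
[ 1.00156511e-02 -2.35388048e-03  5.57936713e+01]
top 4 5812 ((631.2511596679688, -114.47328186035156), (200.50430297851562, 199.8024139404297), 17.351266860961914)
[ 7.85409645e-03 -1.14759104e-03  5.59268407e+01]
scene 0 6939 ((629.3936157226562, -118.61307525634766), (200.1976776123047, 200.5836639404297), 17.206220626831055)
[4.45817148e-03 3.61023716e-03 5.61588544e+01]
scene 4 6937 ((629.4387817382812, -118.3946304321289), (200.5155487060547, 200.36996459960938), 17.385034561157227)
[1.52262565e-03 5.11545158e-03 5.63309643e+01]
```

View pics/c4.png

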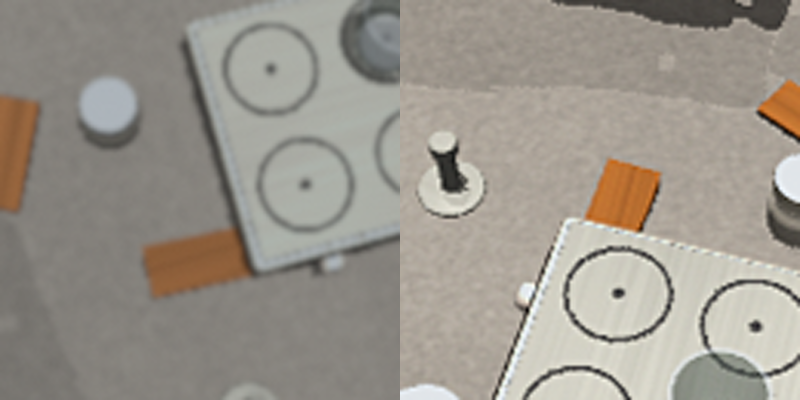

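```bash
cat > tilt.py <<'E'
from fit import *
def plane(n,d,c,T):
    vv,uu=np.mgrid[0:400,0:640]; P=px2w(c,T,uu,vv,d)
    x,y=P[...,0]-630,P[...,1]+116; cs,sn=np.cos(.302),np.sin(.302)
    X=x*cs+y*sn; Y=-x*sn+y*cs
    ok=(d>0)&(abs(X)<92)&(abs(Y)<92)&~((X>-5)&(Y<15))&(P[...,2]>45)&(P[...,2]<66)
    A=np.c_[X[ok],Y[ok],np.ones(ok.sum())]; z=P[...,2][ok]; k=np.linalg.lstsq(A,z,rcond=None)[0]
    r=z-A@k; cov=np.linalg.inv(A.T@A)*r.var()
    v=np.array([-75,75,1]); w=np.array([75,-75,1])
    return np.r_[k[:2]*1000,k[2],v@k,w@k, r.std(), np.sqrt(v@cov@v)]
E
python3 - <<'E'
from tilt import *
np.set_printoptions(precision=2,suppress=True)
for n in('top','scene'):
    c,T=cal(n)
    for k in('0','2','3','4'): print(n,k,plane(n,np.load(f'pics/{n}{k}_d.npy'),c,T))
    for i in range(4): print(n,plane(n,manip.camera(n)[1],c,T))
E
```

```text
top 0 [ 4.82 -1.71 56.11 55.62 56.6   1.52  0.05]
top 2 [ 4.94 -2.38 56.1  55.55 56.65  1.53  0.05]
top 3 [ 5.06 -2.12 56.1  55.56 56.64  1.53  0.05]
top 4 [ 2.38  0.34 56.24 56.09 56.39  1.55  0.05]
top [ 2.72  1.54 56.24 56.15 56.32  1.54  0.05]
top [ 3.52  0.92 56.3  56.11 56.5   1.54  0.05]
top [ 2.83  0.6  56.23 56.06 56.39  1.51  0.05]
top [ 2.98  0.53 56.23 56.04 56.41  1.51  0.05]
scene 0 [ 1.72 -1.42 56.54 56.31 56.78  1.29  0.04]
scene 2 [ 2.1  -1.83 56.58 56.28 56.87  1.31  0.04]
scene 3 [ 2.3  -2.08 56.56 56.23 56.89  1.31  0.04]
scene 4 [-0.79  0.62 56.72 56.83 56.61  1.3   0.04]
scene [ 0.1   0.97 56.74 56.8  56.67  1.31  0.04]
scene [-0.77  0.9  56.7  56.83 56.58  1.3   0.04]
scene [-1.16  1.41 56.71 56.9  56.51  1.28  0.04]
scene [-0.67  0.97 56.71 56.83 56.59  1.32  0.04]
```

```bash
python3 - <<'E'
from tilt import *
np.set_printoptions(precision=2,suppress=True)
for n in('top','scene'):
    c,T=cal(n)
    for k in('0','4'):
        d=np.load(f'pics/{n}{k}_d.npy'); vv,uu=np.mgrid[0:400,0:640]; P=px2w(c,T,uu,vv,d)
        x,y=P[...,0]-630,P[...,1]+116; cs,sn=np.cos(.302),np.sin(.302)
        X=x*cs+y*sn; Y=-x*sn+y*cs
        for R in(180,250):
            ok=(d>0)&(abs(P[...,2])<10)&(abs(X)<R)&(abs(Y)<R)&((abs(X)>125)|(abs(Y)>125))
            ok=cv2.erode(ok.astype(np.uint8),np.ones((3,3)))>0
            for it in range(4):
                A=np.c_[X[ok],Y[ok],np.ones(ok.sum())]; q=np.linalg.lstsq(A,P[...,2][ok],rcond=None)[0]
                r=P[...,2]-(X*q[0]+Y*q[1]+q[2]); ok=ok&(abs(r)<3.5)
            p=plane(n,d,c,T); print(n,k,R,'bench',q*[1e3,1e3,1],'stirrer rel',p[:2]-q[:2]*1000, p[2]-q[2])
E
```

```text
top 0 180 bench [ 1.53  0.19 -0.41] stirrer rel [ 3.29 -1.91] 56.51327671101997
top 0 250 bench [ 1.62  0.16 -0.43] stirrer rel [ 3.21 -1.87] 56.535745075578596
top 4 180 bench [ 1.74 -0.05 -0.43] stirrer rel [0.64 0.39] 56.66745538543615
top 4 250 bench [ 1.69  0.16 -0.46] stirrer rel [0.7  0.19] 56.69878445559118
scene 0 180 bench [-0.11  0.32  0.01] stirrer rel [ 1.84 -1.74] 56.536858449085045
scene 0 250 bench [0.11 0.54 0.02] stirrer rel [ 1.61 -1.96] 56.52441006767745
scene 4 180 bench [0.27 0.12 0.01] stirrer rel [-1.06  0.5 ] 56.710052391160275
scene 4 250 bench [0.2  0.33 0.  ] stirrer rel [-0.99  0.29] 56.716969091071
```

```bash
python3 -m inch '{"grip":[-1,-1,-1,-1,-1,-1,-1,-1,-1,-1],"travel":[[2,-5,0],[4,-10,0],[6,-15,0],[8,-20,-1],[9.5,-25,-3],[10.5,-27.6,-5],[10.5,-27.6,-7],[10.5,-27.6,-8.2],[10.5,-27.6,-8.2],[10.5,-27.6,-8.2]],"turn":[[0,0,0],[0,0,0],[0,0,0],[0,0,0],[0,0,0],[0,0,0],[0,0,0],[0,0,0],[0,0,0],[0,0,0]]}'; python3 - <<'E'
from tilt import *
s=manip.read_state();print(s['eef_pos'],s['wrist_force'],s['clock'])
for n in('wrist','scene'): shot(n,n+'5')
b=cv2.imread('pics/scene5.png')[150:280,240:370]; b=cv2.resize(b,(400,400),interpolation=cv2.INTER_CUBIC)
w=cv2.imread('pics/wrist5.png')[160:320,233:393]; w=cv2.resize(w,(400,400),interpolation=cv2.INTER_CUBIC)
cv2.imwrite('pics/c5.png',np.hstack([b,w]))
E
```

```text
clock: 9.1
eef_pos: [533.0, -66.7, 63.2]
eef_rot: [-3.139, -0.0, 1.823]
wrist_force: [-0.4, 0.9, 1.4]
finger_gap: 0.6
[533.04606047 -66.68423119  63.24466396] [-0.35834335  0.87309055  1.44315813] 9.1
```

View pics/c5.png

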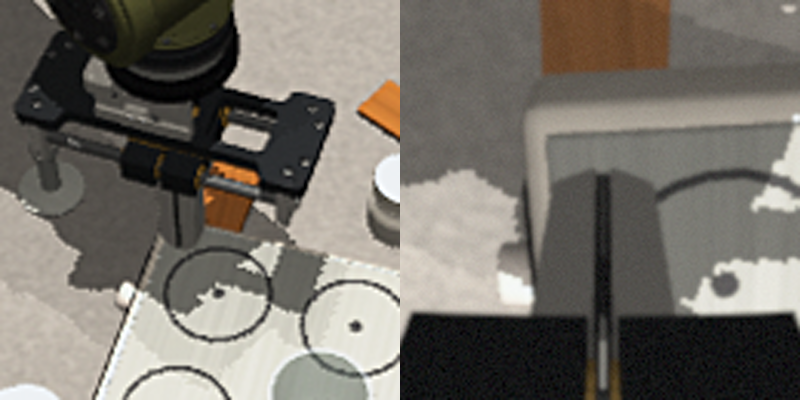

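```bash
python3 -m inch '{"grip":[-1,-1,-1,-1],"travel":[[-0.2,0.2,-0.2],[-0.2,0.2,-0.4],[-0.2,0.2,-0.55],[-0.2,0.2,-0.55]],"turn":[[0,0,0],[0,0,0],[0,0,0],[0,0,0]]}'; python3 -m inch '{"grip":[-1,-1],"travel":[[0,0,-0.05],[0,0,-0.05]],"turn":[[0,0,0],[0,0,0]]}'
```

```text
clock: 9.7
eef_pos: [531.0, -64.7, 57.6]
eef_rot: [-3.139, -0.0, 1.823]
wrist_force: [0.0, 0.2, -0.5]
finger_gap: 0.7
clock: 9.95
eef_pos: [531.0, -64.8, 57.1]
eef_rot: [-3.139, -0.0, 1.823]
wrist_force: [-0.1, -0.3, 0.3]
finger_gap: 0.4
```

```bash
python3 -m inch '{"grip":[-1,-1],"travel":[[0,0,-0.04],[0,0,-0.04]],"turn":[[0,0,0],[0,0,0]]}';python3 -m inch '{"grip":[-1,-1],"travel":[[0,0,-0.04],[0,0,-0.04]],"turn":[[0,0,0],[0,0,0]]}'
```

```text
clock: 10.2
eef_pos: [531.1, -64.8, 57.0]
eef_rot: [-3.139, -0.0, 1.823]
wrist_force: [-1.6, 1.0, 4.6]
finger_gap: 0.3
clock: 10.45
eef_pos: [531.1, -64.7, 56.9]
eef_rot: [-3.139, -0.0, 1.823]
wrist_force: [-2.8, 0.5, 6.7]
finger_gap: 0.5
```

```bash
python3 -m inch '{"grip":[-1,-1,-1],"travel":[[0,0,-0.06],[0,0,-0.09],[0,0,-0.09]],"turn":[[0,0,0],[0,0,0],[0,0,0]]}'; python3 - <<'E'
from h import *
shot('scene','scene6')
s=manip.read_state();print(s['eef_pos'],s['wrist_force'],s['clock'])
E
python3 -m inch '{"grip":[-1,-1],"travel":[[0,0,-0.12],[0,0,-0.12]],"turn":[[0,0,0],[0,0,0]]}'
```

```text
clock: 10.82
eef_pos: [531.1, -64.8, 56.8]
eef_rot: [-3.14, 0.0, 1.823]
wrist_force: [-5.7, 1.2, 12.4]
finger_gap: 0.6
[531.08849154 -64.75557073  56.83144256] [-5.33211626  1.3723809  12.49189425] 10.875
clock: 11.12
eef_pos: [531.1, -64.7, 56.7]
eef_rot: [-3.14, 0.0, 1.823]
wrist_force: [-7.7, 1.4, 16.7]
finger_gap: 0.3
```

```bash
python3 -m inch '{"grip":[-1,-1,-1,-1,-1,-1,-1,-1,-1],"travel":[[0,0,0.5],[0,0,3],[0,0,7],[0,2,9],[-2,7,10],[-4,12,10],[-7,18,10],[-10,24,10],[-10,24,10]],"turn":[[0,0,0],[0,0,0],[0,0,0],[0,0,0],[0,0,0],[0,0,0],[0,0,0],[0,0,0],[0,0,0]]}'; python3 - <<'E'
from tilt import *
np.set_printoptions(precision=2,suppress=True)
for n in('top','scene'):
    p,d=shot(n,n+'7'); c,T=cal(n); print(n,plane(n,d,c,T))
    vv,uu=np.mgrid[0:400,0:640]; P=px2w(c,T,uu,vv,d)
    ok=(d>0)&(P[...,2]>48)&(P[...,2]<66)&(P[...,0]>480)&(P[...,0]<760)&(P[...,1]<20)&(P[...,1]>-260)
    nn,lab=cv2.connectedComponents(ok.astype(np.uint8)); j=np.argmax(np.bincount(lab[ok])); print(cv2.minAreaRect(P[lab==j][:,:2].astype(np.float32)))
t=cv2.imread('pics/top7.png'); a=cv2.resize(t[100:290,240:430],(400,400),interpolation=cv2.INTER_CUBIC)
b=cv2.imread('pics/scene7.png')[150:380,200:430]; b=cv2.resize(b,(400,400),interpolation=cv2.INTER_CUBIC)
cv2.imwrite('pics/c7.png',np.hstack([a,b]))
for k in('4','7'):
  im=cv2.imread(f'pics/top{k}.png'); m=wood(im,(272,195,345,240)); print(np.argwhere(m>0).mean(0),m.sum())
E
```

```text
clock: 12.25
eef_pos: [429.7, 177.7, 156.9]
eef_rot: [-3.14, -0.0, 1.827]
wrist_force: [0.3, 0.4, -0.0]
finger_gap: 0.4
top [ 2.97  1.13 56.29 56.15 56.42  1.52  0.05]
((631.396728515625, -114.31135559082031), (201.2779998779297, 199.56173706054688), 17.48778533935547)
scene [-0.43  0.85 56.75 56.85 56.66  1.31  0.04]
((629.713134765625, -118.74283599853516), (201.19464111328125, 200.69737243652344), 17.359941482543945)
[214.82 323.33] 491.0
[214.77 323.29] 489.0
```

View pics/c7.png

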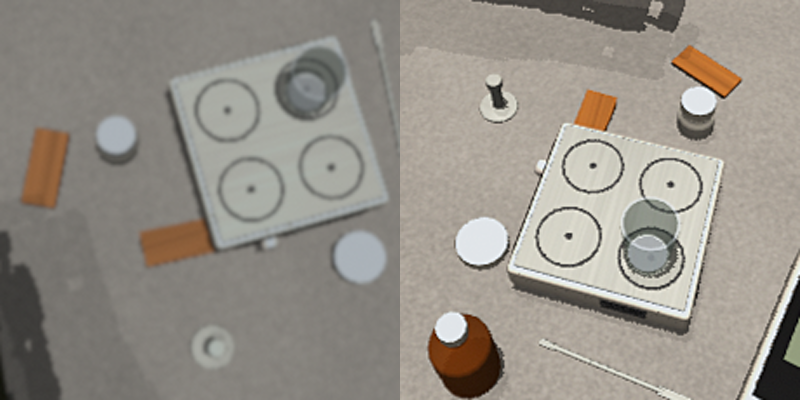

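The wedge is seated under the front-left corner, with its exposed part at about (323,215) in the top view. The stirrer's position and tilt are unchanged since before the press, everything else is in place, and the hand is clear.

```bash
python3 -c "
from cell import manip
print(manip.sign_off())"
```

```text
the job is handed in; nothing more can be done
None
```

The wedge is now under the stirrer's front-left foot. The stirrer stands level and the corner no longer gives when pressed. I handed the job in at about 12.4 s on the robot's clock.

- **Wedge:** I pushed it by its thick end with the fingertips, thin end first. The push took well under 1 N until it met the stub. I stopped when it reached about 5.4 N, a little past first contact, which was at about 1.5 N.
- **Level:** Before the push, the top plate sagged towards the bare stub by about 3 to 4 mrad relative to the bench. Afterwards both overhead cameras showed it level to within about 1 mrad. The stub corner came up by about 0.5 mm.
- **Press test:** I pressed at that corner up to 16.7 N. The top went down only about 0.3 mm, with no rocking. A side force of up to about 8 N showed on the wrist during the press.
- **After lifting away:** The tilt had not changed, and the stirrer's centre was within about 0.7 mm of where it started, which is about as fine as I could measure. The wedge had not moved between before and after the press. In the pictures the beaker and the other things look undisturbed.

The two cameras' calibrations differ by about 4 mm in y, so the lateral position is the least certain measurement. The stub sits within about 3 mm of the wedge's centre line. The stub cannot be seen, so I judged its contact with the wedge from the forces and the tilt.

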